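# Put the bench chisels away in their till

## Task

Put the four chisels from the bench rest away in the dark wooden till, each in the insert whose blade groove is cut for its width (narrowest chisel in the narrowest groove, and so on). Tuck each cutting edge under the brass guard strip and lower the handle into its saddle, so that every chisel lies level and straight in its groove, bevel up as it lies now. Do not shift the block plane or the combination square lying between the rest and the till.

Things in the scene. Friction and masses are not known exactly. Their poses are not given: they have to be found in the camera images.
- chisel_6: Loose bench chisel with a 6 mm wide steel blade (the four: 6, 12, 20, 32 mm). Shared by all four: origin on the handle's axis, 12 mm behind the handle's front end (a good place to grip); x to the cutting edge, z up out of the bevel side. Octagonal wooden handle 26 mm across flats, x = -108 to 12 mm, brass ferrule to 26, neck to 55, blade 4 mm thick (z = -2 to 2) to the edge at x = 150.
- chisel_12: Loose bench chisel with a 12 mm wide steel blade (the four: 6, 12, 20, 32 mm). Axes and lengths as chisel_6. At the start the four lie level, bevel up, in shuffled places of the bench rest (pale plywood stand), 58 mm apart, axis 38 mm above the bench. From x = -60 to 75 mm nothing is beside the chisel nor nearer than 29 mm below its axis.
- chisel_20: Loose bench chisel with a 20 mm wide steel blade (the four: 6, 12, 20, 32 mm). Axes and lengths as chisel_6. All four: handle flats upright, so fingers from above close on it across x; mass 100 to 280 g, balance point from 5 mm behind (6 mm blade) to 35 mm ahead (32 mm blade) of the origin.
- chisel_32: Loose bench chisel with a 32 mm wide steel blade (the four: 6, 12, 20, 32 mm). Axes and lengths as chisel_6. The widest of the four.
- insert_6: Fixed till insert for the 6 mm chisel, blade groove 18 mm wide (the four: 18, 24, 32, 44). Shared by all four: plywood, 284 x 56 mm; origin on its underside (6 mm above the bench); x along the groove to the guard, z up. A chisel put away has its origin at (0, 0, 38 mm) here, its x along this x. The four stand 58 mm apart, in shuffled order, in a dark till with walls 34 mm high.
- insert_12: Fixed till insert for the 12 mm chisel, blade groove 24 mm wide (the four: 18, 24, 32, 44). All four: handle saddle = notch 38 mm wide at x = -85 to -65 mm, bottom z = 25, sides to z = 38. Low floor z = 8 at x = -65 to 62: room for fingers. Frame as insert_6.
- insert_20: Fixed till insert for the 20 mm chisel, blade groove 32 mm wide (the four: 18, 24, 32, 44). All four: grey felt-lined groove x = 62 to 163 mm, floor z = 36, sides to z = 46. Brass guard strip over it at x = 139 to 161, underside z = 56, top 60; the edge goes under it. End board at x = 163, to z = 54. Frame as insert_6.
- insert_32: Fixed till insert for the 32 mm chisel, blade groove 44 mm wide (the four: 18, 24, 32, 44). Frame and heights as the other inserts.
- block_plane: Bystander: small steel block plane, 155 x 46 mm, 45 mm tall, standing on the bench between the till and the rest. Origin: centre of its sole on the bench; x along its length.
- comb_square: Bystander: small combination square lying flat on the bench between the till and the rest, farther from the robot: blade 150 x 19 mm along x (x = -73 to +77 mm), dark head up to 26 mm tall around x = +20 to +75. Origin: on the bench, near the middle of the blade.

How it is judged (in metres and radians):
At the end, for the whole second after the job is handed in: Each chisel is at rest in the insert of its own width: -10 to +16 mm of its nominal place along the insert (edge under the guard), within 9 mm sideways and 5 mm of its seated height, axis within 0.12 rad of the groove's, bevel up and level within 0.2 rad (x of chisel_6 in the frame of insert_6 between -0.01 and 0.016 m and y of chisel_6 in the frame of insert_6 between -0.009 and 0.009 m and z of chisel_6 in the frame of insert_6 between 0.033 and 0.043 m and angle between the x axis of chisel_6 and the x axis of insert_6, either way round below 0.12 rad and angle between each of chisel_6, chisel_12, chisel_20, chisel_32's own z axis and vertical below 0.2 rad and linear speed of each of chisel_6, chisel_12, chisel_20, chisel_32 below 0.02 m/s and angular speed of each of chisel_6, chisel_12, chisel_20, chisel_32 below 0.2 rad/s and x of chisel_12 in the frame of insert_12 between -0.01 and 0.016 m and y of chisel_12 in the frame of insert_12 between -0.009 and 0.009 m and z of chisel_12 in the frame of insert_12 between 0.033 and 0.043 m and angle between the x axis of chisel_12 and the x axis of insert_12, either way round below 0.12 rad and x of chisel_20 in the frame of insert_20 between -0.01 and 0.016 m and y of chisel_20 in the frame of insert_20 between -0.009 and 0.009 m and z of chisel_20 in the frame of insert_20 between 0.033 and 0.043 m and angle between the x axis of chisel_20 and the x axis of insert_20, either way round below 0.12 rad and x of chisel_32 in the frame of insert_32 between -0.01 and 0.016 m and y of chisel_32 in the frame of insert_32 between -0.009 and 0.009 m and z of chisel_32 in the frame of insert_32 between 0.033 and 0.043 m and angle between the x axis of chisel_32 and the x axis of insert_32, either way round below 0.12 rad); the robot touches nothing.
It fails at once if the block plane is shifted by more than 30 mm (distance of block_plane from where it was at the start of the episode above 0.03 m).
It fails at once if the combination square is shifted by more than 30 mm (distance of comb_square from where it was at the start of the episode above 0.03 m).
It also fails if it takes over 104 s, if anything falls off the work surface, if the arm or the gripper's body presses on something with over 40 N, if the wrist force passes 120 N, or if a joint passes its speed limit or range.

## Robot

A 7-joint arm with a two-finger parallel gripper is mounted at the origin on the work surface. World frame = base frame: x ahead of the robot, y to its left, z up, the work surface at z = 0. Lengths are in m, angles in degrees, forces in N, time in s.
With the tool pointing down it reaches from about 0.35 to 0.775 m from the base axis. Payload 3.1 kg.
Tool frame: the origin (TCP) lies on the centre line of the jaws, within the pads' length; the fingertips stand 17 mm ahead of it and the grasp point (between the pads) lies 2 mm behind it (robot.tip_reach is the distance from the TCP to the fingertips, in m); z points along the fingers, y is the line along which they close (so a half turn about z gives the same grasp; the last joint's range is limited). The gripper opens to 85 mm and grips with 20 to 120 N. Pads are 22 mm wide; open, the fingers measure 114 mm over their backs; the gripper's body (76 mm by 85 mm) begins 54 mm behind the grasp point. The pads swing forward as they close: fully open they stand 13 mm farther back than shut.
Start: joints at [-69.368, 17.813, 0.802, 86.603, -0.252, 75.585, -1.558], TCP at [0.215, 0.506, 0.248] pointing down, gripper open.
Joint ranges: [-154.91, 154.91], [-16.99, 109.72], [-72.82, 74.43], [7.12, 147.25], [-82.49, 262.49], [11.32, 116.49], [-174.64, 174.64]. Speed limits (degrees/s): [159.86, 159.86, 180, 180, 180, 180, 180].

## Interface

Orientations are given as [roll, pitch, yaw] about the fixed x, y, z axes, in that order (R = Rz(yaw) Ry(pitch) Rx(roll)).
In Python, from station import robot, fingers, vision, workorder, recognise gives the robot as it stands. Calls block until the motion is done:
- robot.move_to(position, orientation): joint-space move of the TCP to a pose.
- robot.line_to(position, orientation=None, velocity=0.15, f_stop=None): straight line of the TCP; orientation=None keeps the orientation; velocity is the mean speed in m/s. With f_stop (N) it stops when the force on the tool has changed by that much, and returns True; else False.
- robot.move_j(angles): joint-space move.
- fingers.gripper_to(opening, force=None): opening from 0.0 (shut) to 1.0 (fully open); force is the grip in N (None keeps the last); returns when the fingers have stopped.
- robot.pause(seconds).
- robot.inverse_kinematics(position, orientation): joint angles nearest the present ones, or None.
- vision.grab_frame(name): name is "side" or "top"; returns the picture (400x640x3 uint8, red, green, blue); there is no depth.
- vision.calibration(name): a dict with "mtx" (3x3 intrinsics, pixels), "extrinsics" (4x4, takes a point from world to camera coordinates). Camera axes: x right, y up, looking along -z (the intrinsics and any distortion apply to the point x, -y, -z); pixel columns grow to the right and rows downward; lengths in m; the calibration is good to about 2 mm. A picture is of the moment at which its call begins. calibration takes no time and is no camera call.
A pose or a line that the arm cannot do raises robot.PlanningError and nothing moves.
- workorder.close_job(): hands the job in; it is judged then, once.
Trained networks look in the newest picture that a camera, given by its name, has taken for a name from the list of things; names that differ only in an ending like _2 or _b are one class to them, and where a whole thing is asked for, a point or a joint stands for the part that bears it (a point fixed in the world has none). Each returns a list of dicts, best first, with "p" (0 to 1); they miss things now and then, are a little off and sometimes report something else, mostly with a low value. They report only what shows in the picture. A call takes as long as a camera call.
- recognise(label, camera): "rect" ([centre column, centre row, width, height] in pixels, round what is visible of it).
Readings, each from a call of its own:
- robot.current_time_s(): time.
- robot.current_joint_positions(): joint angles.
- robot.current_dq(): joint speeds.
- robot.current_joint_torque(): joint torques, N m.
- robot.current_tool_pos(): TCP position.
- robot.current_eef_rot(): TCP orientation.
- robot.current_contact_force(): force on the tool from outside, world axes, zero at the start.
- robot.current_torque(): the same for the moment, N m.
- robot.current_finger_gap(): opening from 0.0 (shut) to 1.0 (fully open).
- robot.current_gripper_force(): force on a finger pad.
Only numpy, scipy, OpenCV 4.12 (cv2) and the standard library are available. Lean on these libraries where they do the work, as an engineer would, in place of code of your own. Each camera call takes 0.05 s, during which the arm holds its last target. There are 200 camera calls.

## Working session

There is one attempt and no reset: what is moved stays moved. The work goes in short steps, each a Python script; the robot and the scene stay as the last script left them, time stands still between calls to the robot, and variables do not carry over. Pictures are saved under pics/ and viewed, at most 14 in all, crops included, and the job is handed in when it is done.

```bash
mkdir -p pics; ls; python3 - <<'E'
from station import robot, fingers, vision, workorder, recognise
import cv2
for c in ("top","side"):
    im=vision.grab_frame(c); cv2.imwrite(f"pics/{c}0.png",im[:,:,::-1])
    k=vision.calibration(c); print(c,k)
    for l in ["chisel_6","chisel_12","chisel_20","chisel_32","insert_6","insert_12","insert_20","insert_32","block_plane","comb_square"]:
        print(l,[( [round(v) for v in d["rect"]],round(d["p"],2)) for d in recognise(l,c)])
print(robot.current_time_s(), robot.current_eef_rot())
E
```

```text
pics
top {'mtx': array([[508.68419128,   0.        , 329.18979732],
       [  0.        , 508.68419128, 202.56809317],
       [  0.        ,   0.        ,   1.        ]]), 'extrinsics': array([[ 1.26793470e-02, -9.99919614e-01,  2.56952913e-05,
         3.96363953e-03],
       [ 9.99218824e-01,  1.26714226e-02,  3.74322948e-02,
        -5.42271792e-01],
       [-3.74296113e-02, -4.48941835e-04,  9.99299166e-01,
        -1.29024957e+00],
       [ 0.00000000e+00,  0.00000000e+00,  0.00000000e+00,
         1.00000000e+00]])}
chisel_6 [([289, 214, 21, 104], 0.94), ([271, 213, 28, 105], 0.9), ([243, 212, 20, 98], 0.87), ([221, 206, 23, 103], 0.56)]
chisel_12 [([289, 214, 21, 104], 0.94), ([271, 213, 28, 105], 0.9), ([243, 212, 20, 98], 0.87), ([221, 206, 23, 103], 0.56)]
chisel_20 [([289, 214, 21, 104], 0.94), ([271, 213, 28, 105], 0.9), ([243, 212, 20, 98], 0.87), ([221, 206, 23, 103], 0.56)]
chisel_32 [([289, 214, 21, 104], 0.94), ([271, 213, 28, 105], 0.9), ([243, 212, 20, 98], 0.87), ([221, 206, 23, 103], 0.56)]
insert_6 [([404, 204, 34, 116], 0.92), ([381, 200, 35, 115], 0.85), ([451
[... 1298 characters left out ...]
 137, 102, 20], 0.55)]
chisel_32 [([284, 171, 113, 25], 0.97), ([286, 189, 116, 29], 0.94), ([260, 158, 72, 20], 0.57), ([275, 137, 102, 20], 0.55)]
insert_6 [([348, 288, 152, 74], 0.95), ([364, 345, 165, 78], 0.64), ([336, 265, 141, 67], 0.56)]
insert_12 [([348, 288, 152, 74], 0.95), ([364, 345, 165, 78], 0.64), ([336, 265, 141, 67], 0.56)]
insert_20 [([348, 288, 152, 74], 0.95), ([364, 345, 165, 78], 0.64), ([336, 265, 141, 67], 0.56)]
insert_32 [([348, 288, 152, 74], 0.95), ([364, 345, 165, 78], 0.64), ([336, 265, 141, 67], 0.56)]
block_plane [([271, 240, 68, 40], 0.63)]
comb_square [([371, 208, 61, 33], 0.88), ([283, 169, 112, 24], 0.4)]
1.1 [1.79994300e+02 1.95976867e-03 1.56984328e+02]
```

```bash
python3 - <<'E'
import cv2
a=cv2.imread("pics/top0.png")[130:280,190:350]; cv2.imwrite("pics/t_rest.png",cv2.resize(a,None,fx=4,fy=4,interpolation=cv2.INTER_CUBIC)[:600])
a=cv2.imread("pics/top0.png")[130:280,340:500]; cv2.imwrite("pics/t_till.png",cv2.resize(a,None,fx=4,fy=4,interpolation=cv2.INTER_CUBIC)[:600])
E
```

```text
(no output)
```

View pics/t_rest.png

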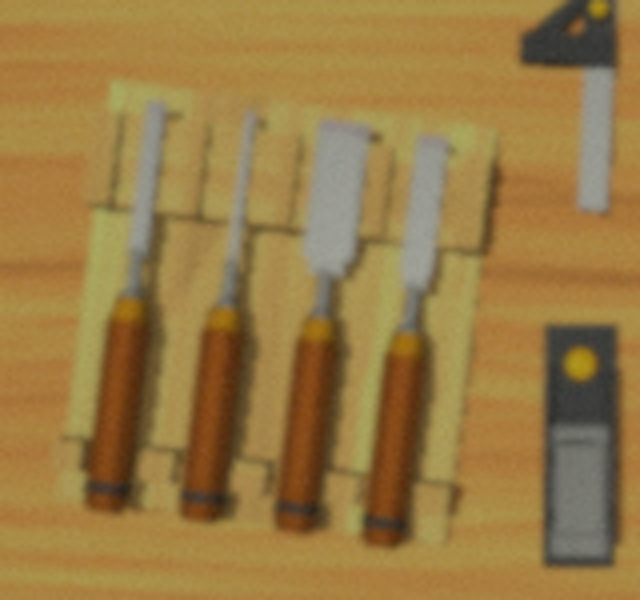

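View pics/t_till.png

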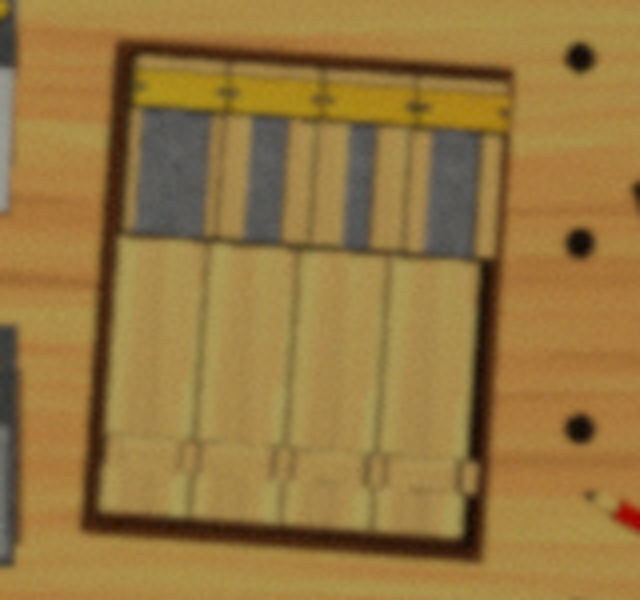

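View pics/side0.png

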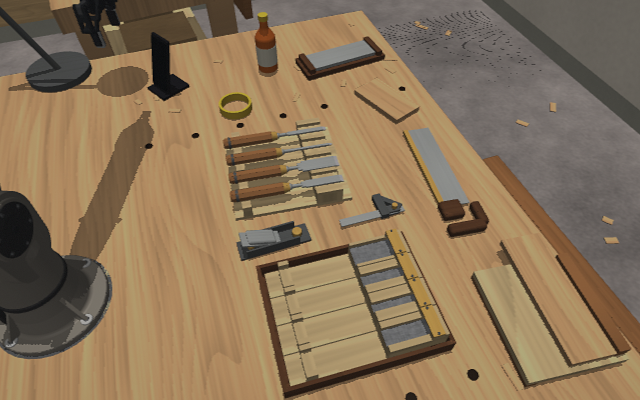

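Pictures: the rest holds, left to right (columns about 225, 250, 272 and 294 in the top view), 12, 6, 32 and 20 mm. The till grooves, left to right (383, 407, 430, 453), are for 32, 12, 6 and 20. The plane is at (333, 240) and the square at (330, 155). Next I segment the handles, felt and guard to measure poses.

```bash
cat > meas.py <<'E'
import numpy as np, cv2
from station import vision
K=vision.calibration("top"); M=K["mtx"]; E=K["extrinsics"]
def world(uv,z):
    uv=np.atleast_2d(uv).astype(float); d=np.c_[(uv-M[:2,2])/[M[0,0],M[1,1]],np.ones(len(uv))]*[1,-1,-1]
    R=E[:3,:3]; C=-R.T@E[:3,3]; d=d@R
    return C+d*((z-C[2])/d[:,2])[:,None]
def blobs(mask,z,amin):
    n,l,s,c=cv2.connectedComponentsWithStats(mask.astype(np.uint8))
    out=[]
    for i in range(1,n):
        if s[i,4]<amin: continue
        v,u=np.where(l==i); p=world(np.c_[u,v],z)[:,:2]; m=p.mean(0)
        (cx,cy),(w,h),a=cv2.minAreaRect((p*1000).astype(np.float32))
        e=np.linalg.svd(p-m,full_matrices=False)[2][0]; e*=np.sign(e[0])
        q=(p-m)@e; r=(p-m)@[-e[1],e[0]]
        out.append(dict(m=m,yaw=np.degrees(np.arctan2(e[1],e[0])),x=(q.min(),q.max()),w=r.std()*12**.5,n=len(p),uv=c[i]))
    return sorted(out,key=lambda b:b["uv"][0])
def show(t,bs):
    print(t)
    for b in bs: print(b["uv"].round(1),b["m"].round(4),"yaw",round(b["yaw"],2),"len",np.round(b["x"],4),"w",round(b["w"],4),b["n"])
E
python3 - <<'E'
from meas import *
im=cv2.imread("pics/top0.png"); hsv=cv2.cvtColor(im,cv2.COLOR_BGR2HSV); H,S,V=[hsv[...,i].astype(int) for i in range(3)]
roi=np.zeros(H.shape,bool); roi[145:275,200:312]=1; till=np.zeros(H.shape,bool); till[135:275,360:475]=1
for n,(u,v) in dict(handle=(219,235),ferr=(221,208),ply=(215,195),felt=(383,175),brass=(400,155),dark=(364,230),plywd=(392,215)).items(): print(n,hsv[v,u])
show("handles",blobs(roi&(H<14)&(S>150),.041,60))
show("ferrule",blobs(roi&(H>=14)&(S>200),.045,8))
show("blades",blobs(roi&(S<70),.040,20))
show("felt",blobs(till&(S<70)&(V>60),.042,40))
show("brass",blobs(till&(S>200)&(V>120),.066,40))
E
```

```text
handle [ 13 217 120]
ferr [ 20 227 156]
ply [ 26 121 171]
felt [30 11 93]
brass [ 24 224 165]
dark [ 14 200  60]
plywd [ 24 127 169]
handles
[220.9 219.9] [0.4944 0.2801] yaw -6.2 len [-0.0286  0.0217] w 0.0205 88
[243.2 232.9] [0.4629 0.2241] yaw -6.79 len [-0.0496  0.0471] w 0.0208 194
[266.3 239. ] [0.4483 0.1662] yaw -2.87 len [-0.0194  0.0199] w 0.0211 61
[268.2 222.2] [0.49   0.1621] yaw -17.44 len [-0.0146  0.0138] w 0.0187 66
[289.  238.5] [0.4502 0.1097] yaw -6.85 len [-0.0513  0.0435] w 0.0202 161
ferrule
[217.9 236.3] [0.4537 0.2859] yaw -6.84 len [-0.0315  0.0348] w 0.0207 119
[222.2 209.5] [0.5202 0.2766] yaw -58.77 len [-0.0134  0.0112] w 0.0201 58
[222.4 217.6] [0.5001 0.2758] yaw 46.0 len [-0.0053  0.0053] w 0.009 8
[241.  246.1] [0.43   0.2282] yaw -22.37 len [-0.0149  0.0181] w 0.018 44
[241.2 228.3] [0.4741 0.2285] yaw -11.27 len [-0.0173  0.0147] w 0.0127 29
[243.1 219.3] [0.4966 0.2241] yaw -77.79 len [-0.0056  0.0051] w 0.0099 14
[243.9 235.8] [0.4557 0.2214] yaw -84.39 len [-0.0073  0.0079] w 0.0073 14
[245.6 211.2] [0.5167 0.2183] yaw -43.37 len [-0.0129  0.01
[... 462 characters left out ...]
lades
[225.9 177.6] [0.6004 0.27  ] yaw -6.11 len [-0.0644  0.0571] w 0.0121 223
[249.1 183.3] [0.5869 0.2116] yaw -6.06 len [-0.0552  0.0638] w 0.0066 122
[273.3 180.4] [0.5949 0.1514] yaw -5.97 len [-0.0699  0.0513] w 0.0307 515
[295.2 185. ] [0.584  0.0964] yaw -6.43 len [-0.068   0.0537] w 0.0192 337
felt
[382.7 173. ] [ 0.6165 -0.122 ] yaw -4.05 len [-0.039   0.0389] w 0.0402 497
[406.  174.6] [ 0.6133 -0.1802] yaw -2.82 len [-0.039   0.0388] w 0.0205 250
[429.2 176.7] [ 0.6089 -0.2383] yaw -3.25 len [-0.0364  0.0393] w 0.0139 170
[452.6 178. ] [ 0.6064 -0.2968] yaw -3.3 len [-0.0384  0.0382] w 0.0278 345
brass
[421.4 154.8] [ 0.6603 -0.2141] yaw 86.43 len [-0.1116  0.1173] w 0.0205 674
```

```bash
cat > job.py <<'E'
import numpy as np, cv2
from station import robot, fingers, vision
ry,ty=np.radians(-6.1),np.radians(-3.4)
ax=lambda a:np.array([np.cos(a),np.sin(a)])
# tips from blade blobs -> origins 150 mm back (+1 mm: half a pixel)
blade={12:(.6004,.2700,.0571),6:(.5869,.2116,.0638),32:(.5949,.1514,.0513),20:(.5840,.0964,.0537)}
PICK={k:np.array(v[:2])+ax(ry)*(v[2]+.001-.150) for k,v in blade.items()}
c0=np.array([.6113,-.2093])-.1005*ax(ty)
PLACE={k:c0+(1.5-i)*.058*ax(ty+np.pi/2) for i,k in enumerate([32,12,6,20])}
UP=.008; HI=.135
rot=lambda a:[180,0,180+np.degrees(a)]
def P(xy,z): return [float(xy[0]),float(xy[1]),float(z+UP)]
def say(t): print(t,round(robot.current_time_s(),1),"gap",round(robot.current_finger_gap()*85,1),"F",np.round(robot.current_contact_force(),1),np.round(robot.current_tool_pos(),4))
def pick(k):
    xy=PICK[k]; fingers.gripper_to(.54)
    robot.move_to(P(xy,HI),rot(ry)) if robot.current_time_s()<5 else robot.line_to(P(xy,HI),rot(ry),velocity=.35)
    s=robot.line_to(P(xy,.038),velocity=.12,f_stop=8); say(f"down {k} {s}")
    fingers.gripper_to(.1,force=100); say("grip")
    robot.line_to(P(xy,HI),velocity=.15); say("lifted")
def place(k):
    o=PLACE[k]; g=o+.002*ax(ty); b=o-.028*ax(ty)
    robot.line_to(P(b,HI),rot(ty),velocity=.3)
    robot.line_to(P(b,.054),velocity=.12,f_stop=10); say("at mouth")
    s=robot.line_to(P(g,.054),velocity=.05,f_stop=10); say(f"tucked {s}")
    s=robot.line_to(P(g,.0445),velocity=.03,f_stop=6); say(f"lowered {s}")
    fingers.gripper_to(.42); say("open")
    robot.line_to(P(g,HI),velocity=.2)
def pics(n):
    for c in ("top","side"): cv2.imwrite(f"pics/{n}_{c}.png",vision.grab_frame(c)[:,:,::-1])
E
python3 - <<'E'
from job import *
print(PICK,PLACE)
for d in (PICK,PLACE):
    for k,v in d.items(): print(k,robot.inverse_kinematics(P(v,HI),rot(ry)) is not None,robot.inverse_kinematics(P(v,.038),rot(ry)) is not None)
pick(6); pics("l6")
a=cv2.imread("pics/l6_side.png")[60:260,180:440]; b=cv2.imread("pics/l6_top.png")[130:280,190:350]
cv2.imwrite("pics/l6.png",np.hstack([cv2.resize(a,(520,400)),cv2.resize(b,(280,400))]))
E
```

```text
{12: array([0.50902034, 0.27976567]), 6: array([0.50218241, 0.2206537 ]), 32: array([0.49775318, 0.161782  ]), 20: array([0.48923959, 0.10652697])} {32: array([ 0.51613655, -0.11649284]), 12: array([ 0.51269678, -0.17439075]), 6: array([ 0.50925701, -0.23228866]), 20: array([ 0.50581724, -0.29018657])}
12 True True
6 True True
32 True True
20 True True
32 True True
12 True True
6 True True
20 True True
down 6 False 4.1 gap 46.0 F [-0.1 -0.  -0.5] [0.5029 0.2211 0.0468]
grip 4.4 gap 23.2 F [-1.3 -0.4  6.6] [0.5031 0.2211 0.0474]
lifted 5.2 gap 23.0 F [-1.   0.1 -1.6] [0.5013 0.2203 0.1419]
```

View pics/l6.png

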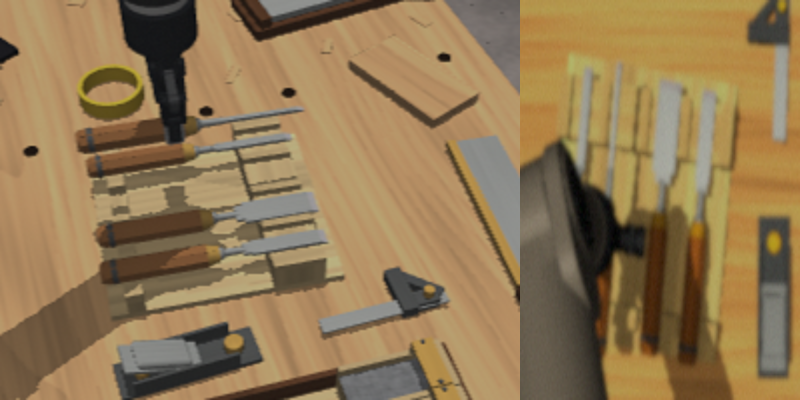

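The side view shows the 6 mm chisel lifted level, parallel to its neighbour (handle end (80,138), tip (300,110)), with the others undisturbed. Placing it now.

```bash
python3 - <<'E'
from job import *
place(6)
robot.line_to(P(PICK[32],HI),rot(ry),velocity=.35); say("back"); pics("p6")
a=cv2.imread("pics/p6_side.png")[220:400,240:470]; b=cv2.imread("pics/p6_top.png")[130:280,340:500]
cv2.imwrite("pics/p6.png",np.hstack([cv2.resize(a,(400,400),interpolation=2),cv2.resize(b,(400,400),interpolation=2)]))
E
```

```text
at mouth 7.8 gap 23.1 F [ 0.3  0.1 -0.6] [ 0.482  -0.2308  0.0626]
tucked False 8.5 gap 23.3 F [-0.6  0.1 -1.6] [ 0.5109 -0.2325  0.0618]
lowered True 8.9 gap 23.0 F [-0.3  0.3  4.4] [ 0.5112 -0.2326  0.0535]
open 9.2 gap 35.6 F [-0.4  0.3  0.3] [ 0.5102 -0.2319  0.0523]
back 11.0 gap 35.8 F [ 1.4 -0.   0.6] [0.4977 0.1592 0.1425]
```

View pics/p6.png

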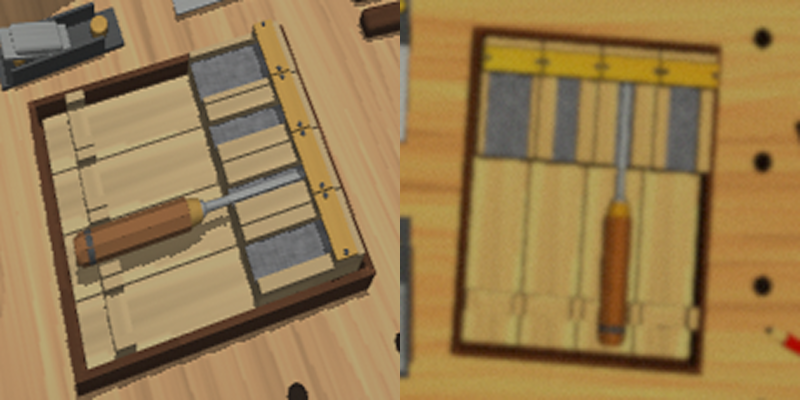

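Chisel 6 lies with its edge under the guard, handle in the saddle, at top-crop column 620. The blade and felt look merged, so I check its width and position numerically.

```bash
python3 - <<'E'
from meas import *
from job import PLACE,ax,ty
im=cv2.imread("pics/p6_top.png"); a=cv2.imread("pics/top0.png")
for r in (166,178): print(im[r,420:440].max(1), a[r,420:440].max(1),"S",cv2.cvtColor(im,40)[r,420:440,1])
hsv=cv2.cvtColor(im,40); d=np.zeros(im.shape[:2],bool); d[155:195,415:445]=1
bs=blobs(d&(hsv[...,1]<80)&(hsv[...,2]>110),.044,20); show("blade",bs)
for b in bs:
    q=b["m"]-PLACE[6]; print("y off mm",1000*q@ax(ty+np.pi/2))
h=np.zeros(im.shape[:2],bool); h[195:262,405:445]=1
df=np.abs(im.astype(int)-a).max(2)>40
for b in blobs(h&df,.044,60): print(b["m"],b["yaw"],b["x"],1000*(b["m"]-PLACE[6])@ax(ty+np.pi/2),1000*(b["m"]-PLACE[6])@ax(ty)+1000*b["x"][0])
E
```

```text
[164 177 175 176 177 173 155 123 104 109 129 126 103 107 135 166 173 177
 176 178] [155 165 168 167 169 164 147 115  98  90  88  85  88  97 130 157 167 170
 168 166] S [141 140 138 138 137 125 110  70  27  12  14  22  32  83 130 138 139 138
 141 139]
[176 174 175 176 173 160 132 106 113 130 127 107 102 130 165 172 175 172
 177 175] [167 167 163 166 165 152 127 104  91  96  86  88  95 121 153 165 166 167
 168 163] S [133 139 138 135 141 116  79  38  11  12  16  26  63 126 133 141 140 135
 134 131]
blade
[428.7 178.1] [ 0.6051 -0.2366] yaw -2.77 len [-0.0399  0.0406] w 0.0119 123
y off mm 1.350318883094006
[ 0.4727476  -0.22904958] -2.8324834964587358 (np.float64(-0.06877960141229422), np.float64(0.09018236266892278)) 1.0681453181410658 -105.41684776310117
```

Blade is centred within about 1 mm and about +2.6 mm along the groove. The 32 is next, and being the heaviest I check it in the air.

```bash
python3 - <<'E'
from job import *
pick(32); pics("l32")
a=cv2.imread("pics/l32_side.png")[60:260,180:440]
cv2.imwrite("pics/l32.png",cv2.resize(a,(780,600)))
E
```

```text
down 32 False 12.6 gap 45.7 F [0.1 0.7 0.3] [0.4985 0.162  0.0467]
grip 12.9 gap 23.4 F [-1.3 -1.4  6. ] [0.4986 0.162  0.0474]
lifted 13.7 gap 23.2 F [-0.5  1.1 -3.3] [0.4966 0.1615 0.1418]
```

View pics/l32.png

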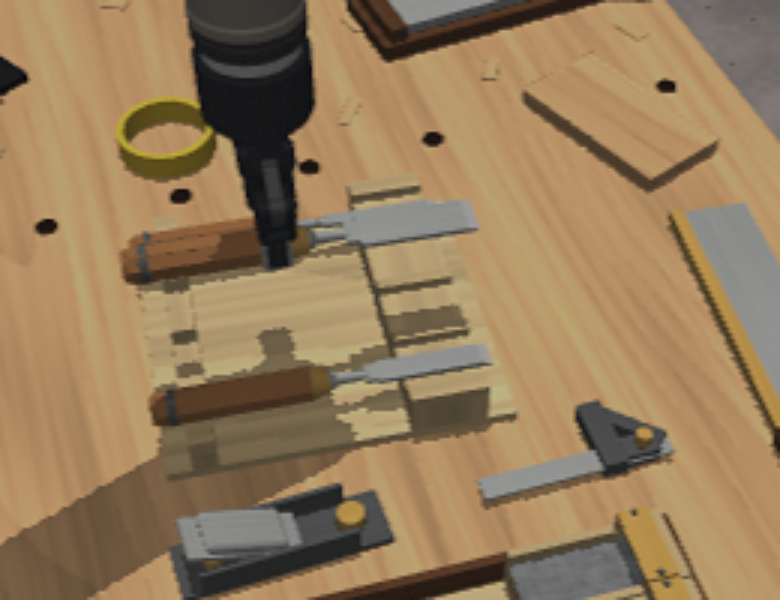

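The 32 hangs nearly level (handle (130,265), edge (475,218)) with at most about 1° of sag, which fits the guard window. Placing it, then the 20.

```bash
python3 - <<'E'
from job import *
place(32); pick(20); place(20)
robot.line_to(P(PICK[12],HI),rot(ry),velocity=.35); say("back"); pics("p20")
a=cv2.imread("pics/p20_side.png")[220:400,240:470]; b=cv2.imread("pics/p20_top.png")[130:280,340:500]
cv2.imwrite("pics/p20.png",np.hstack([cv2.resize(a,(400,400),interpolation=2),cv2.resize(b,(400,400),interpolation=2)]))
E
```

```text
at mouth 15.7 gap 23.4 F [-0.1 -0.3 -2.4] [ 0.489  -0.1147  0.0626]
tucked False 16.5 gap 23.0 F [ 0.2 -0.9 -2.3] [ 0.5178 -0.1166  0.0618]
lowered True 16.8 gap 23.3 F [-0.1  0.1  4.8] [ 0.5181 -0.1167  0.0534]
open 17.1 gap 36.0 F [-0.7  0.1  0.7] [ 0.5166 -0.1163  0.0521]
down 20 False 19.7 gap 45.8 F [-0.4 -0.6  0.6] [0.49   0.1063 0.0466]
grip 20.0 gap 23.0 F [-0.6 -0.4  6.1] [0.4902 0.1067 0.0473]
lifted 20.8 gap 23.3 F [-0.2  0.2 -1.7] [0.4882 0.1064 0.142 ]
at mouth 23.1 gap 23.5 F [ 0.2 -0.1 -2.5] [ 0.4786 -0.2888  0.0627]
tucked False 23.9 gap 23.5 F [ 0.3  1.  -1.8] [ 0.5075 -0.2903  0.0618]
lowered True 24.2 gap 22.8 F [-0.3 -0.5  4.9] [ 0.5077 -0.2906  0.0534]
open 24.5 gap 35.5 F [-0.2 -0.3 -0.2] [ 0.5067 -0.2897  0.052 ]
back 26.9 gap 35.7 F [-0.1  0.  -0.2] [0.5095 0.2773 0.1429]
```

View pics/p20.png

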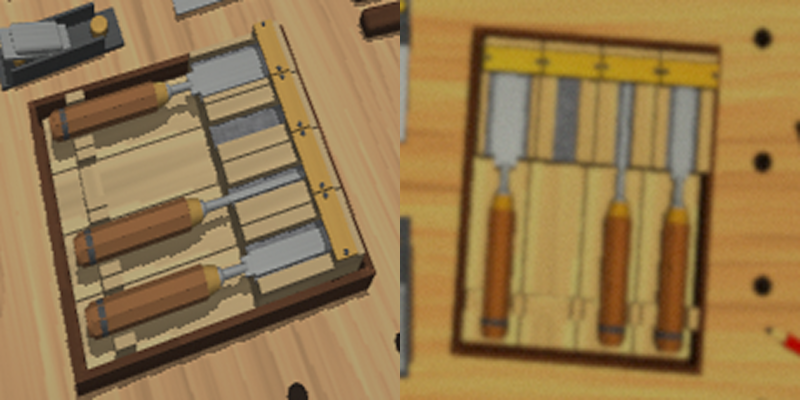

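The 32, 6 and 20 are all seated under the guard and straight in their grooves (top-crop columns 505, 622 and 680), leaving only the 12 groove (567) free.

```bash
python3 - <<'E'
from job import *
pick(12); place(12)
robot.line_to([.5,.15,.25],rot(ry),velocity=.35); robot.pause(.3); say("back"); pics("p12")
a=cv2.imread("pics/p12_side.png")[190:400,230:470]; b=cv2.imread("pics/p12_top.png")[130:280,310:470]
cv2.imwrite("pics/p12.png",np.hstack([cv2.resize(a,(400,400),interpolation=2),cv2.resize(b,(400,400),interpolation=2)]))
from meas import *
im=cv2.imread("pics/p12_top.png").astype(int); d=np.abs(im-cv2.imread("pics/top0.png")).max(2)>40
for k,o in PLACE.items():  # handle pixels: offset and yaw against each groove
    v,u=np.where(d); p=world(np.c_[u,v],.046)[:,:2]-o; x=p@ax(ty); y=p@ax(ty+np.pi/2)
    s=(abs(y)<.02)&(x>-.13)&(x<.02); f=np.polyfit(x[s],y[s],1); print(k,"slope",f[0].round(3),"y0 mm",(f[1]*1000).round(1),"x end mm",(x[s].min()*1000).round(1))
E
```

```text
down 12 False 28.4 gap 46.0 F [ 0.2 -0.7  0.6] [0.5098 0.2801 0.0468]
grip 28.8 gap 23.0 F [-0.8  0.1  5.5] [0.5099 0.2802 0.0475]
lifted 29.6 gap 23.3 F [-0.3  0.2 -1.5] [0.5081 0.2794 0.1418]
at mouth 32.1 gap 23.1 F [ 0.1  0.4 -0.7] [ 0.4855 -0.1729  0.0626]
tucked False 32.8 gap 23.0 F [-0.8  0.2 -1.1] [ 0.5144 -0.1745  0.0618]
lowered True 33.1 gap 23.1 F [-0.4 -0.   4.3] [ 0.5146 -0.1746  0.0535]
open 33.4 gap 35.9 F [ 0.8 -0.  -1. ] [ 0.5136 -0.1741  0.0524]
back 35.5 gap 35.8 F [-0.1 -0.7 -0. ] [0.5001 0.1487 0.2497]
32 slope -0.001 y0 mm 0.6 x end mm -107.0
12 slope 0.002 y0 mm 1.1 x end mm -107.6
6 slope 0.007 y0 mm 1.7 x end mm -105.1
20 slope 0.0 y0 mm 2.0 x end mm -107.0
```

View pics/p12.png

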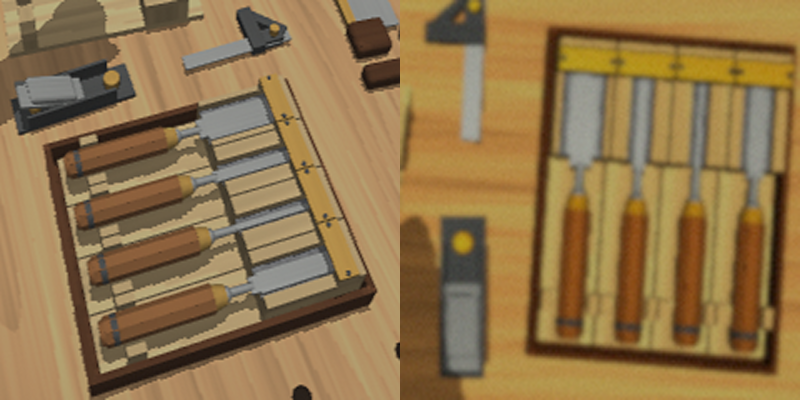

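All four are seated: within about 2 mm sideways, 3 mm along and 0.01 rad of their grooves. The plane and square have not moved.

```bash
python3 -c "
from station import workorder
print(workorder.close_job())"
```

```text
the job is handed in; nothing more can be done
None
```

All four chisels are in their matching inserts with edges under the guard, the plane and square undisturbed, and the job was handed in at about 36 s; the hand-in returned no verdict.

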